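Microscope lamp, light path, shutter

ROBOT

A 6-joint arm with a two-finger parallel gripper is mounted at the origin on the work surface. World frame = base frame: x ahead of the robot, y to its left, z up, the work surface at z = 0. Lengths are in m, angles in degrees, forces in N, time in s.
With the tool pointing down it reaches from about 0.25 to 0.725 m from the base axis. Payload 9.7 kg.
Tool frame: the origin (TCP) lies at the very end of the fingers, on their centre line; the grasp point (between the pads) lies 19 mm behind it; z points along the fingers, y is the direction in which the jaws open and shut (so a half turn about z gives the same grasp; the last joint's range is limited). The gripper opens to 85 mm and grips with 20 to 120 N. Pads are 22 mm wide; open, the fingers measure 114 mm over their backs; the gripper's body (76 mm by 85 mm) begins 54 mm behind the grasp point. The pads swing forward as they close: fully open they stand 13 mm farther back than shut.
Start: joints at [-65.432, 4.979, 10.078, 95.1, 0, 90], TCP at [0.229, -0.5, 0.231] pointing down, gripper open.
Joint ranges: [-179.16, 179.16], [-48.56, 103.87], [-65.8, 70.77], [-126.05, 130.52], [-82.76, 87.17], [-180, 180]. Speed limits (degrees/s): [127.2, 127.2, 147.25, 180, 180, 180].

INTERFACE

Orientations are given as [roll, pitch, yaw] about the fixed x, y, z axes, in that order (R = Rz(yaw) Ry(pitch) Rx(roll)).
In Python, from workcell import bot gives the robot as it stands.
- The arm moves only by the shell command python3 -m pendant 'ROWS' [FORCE]. ROWS is JSON, a list that holds one entry, the list of rows, each a list of 7 numbers: the shift along the tool's x, y, z in cm, then the turn, a rotation vector about the tool's x, y, z in rad, then the opening in per cent of the stroke, from 0 (shut) to 100 (fully open). In form: [[[dx, dy, dz, ax, ay, az, gripper], ...]]. A call has 1 to 5 rows; each row shifts and turns the pose as measured when the row begins, along the tool's axes as they then stand; what a row does not reach is not made up. A row lasts 1/12 s, in which the tool goes at most 41.7 mm and 7.16 degrees, less where a joint would pass 70% of its speed; a pose out of reach is approached as far as the arm can. A call with a gripper value outside its range is refused whole. The fingers move at their own pace and stop on an object; FORCE is the grip in N (left out, the last holds). Time passes only in rows, so rows that do not move let the fingers close. It gives the time, the measured TCP pose, the force and the opening at its end, in the units of the state.
- bot.get_obs(): the state, without advancing time (a new reading comes with each control period).
- bot.camera(name): name is "scene" or "top" or "wrist"; returns the picture (400x640x3 uint8, red, green, blue); there is no depth.
- bot.get_calibration(name): a dict with "intrinsics" (3x3 intrinsics, pixels), "pose" (4x4, takes a point from camera to world coordinates); the wrist camera has in their place "T_tool_cam" (4x4, takes a point from camera to tool coordinates, whose origin is the TCP and whose axes are the flange's). Camera axes: x right, y down, z forward; pixel columns grow to the right and rows downward; lengths in m; the calibration is good to about 2 mm. A picture is of the moment at which its call begins: read the wrist's pose just before it. get_calibration takes no time and is no camera call.
- bot.job_done(): hands the job in, once; it reports no verdict.
Trained networks look in the newest picture that a camera, given by its name, has taken for a name from the list of things; names that differ only in an ending like _2 or _b are one class to them, and where a whole thing is asked for, a point or a joint stands for the part that bears it (a point fixed in the world has none). Each returns a list of dicts, best first, with "confidence" (0 to 1); they miss things now and then, are a little off and sometimes report something else, mostly with a low value. They report only what shows in the picture. A call takes as long as a camera call. They do not tell look-alikes from the thing itself.
- bot.masks_of(camera, thing): "pixels" (400x640 bool, what is visible of it) and "extent" ([left, top, right, bottom] in pixels, round what is visible of it).
- bot.mark_of(camera, thing): "uv" ([column, row] in pixels: a listed point, or the origin of a listed thing).
The state is a dict: "time": time; "q": joint angles; "qd": joint speeds; "joint_efforts": joint torques, N m; "ee_pos": TCP position; "tcp_rot": TCP orientation; "wrist_force": force on the tool from outside, world axes, zero at the start; "torque": the same for the moment, N m; "opening": finger opening in m.
Only numpy, scipy, OpenCV 4.12 (cv2) and the standard library are available. Lean on these libraries where they do the work, as an engineer would, in place of code of your own. Each camera call takes 0.05 s, during which the arm holds its last target. There are 200 camera calls.

TASK

Take a picture through the microscope, with the fingertips only: first switch the lamp on by pressing down the raised far half of the rocker on top of the white lamp supply box until it has tipped fully over; then push the knobbed rod on the robot's side of the light-path unit fully in; then press the round key on the three-key console all the way down and let it come up again. Leave the square key and the long key unpressed, and leave the lamp switched on and the rod in. Pick nothing up, and leave the loose lab things standing or lying where they are.

Things in the scene. Friction and masses are not known exactly. Their poses are not given: they have to be found in the camera images.
- lamp_box: fixed white lamp supply box, 160 (x) x 120 (y) x 66 mm high, with a black rocker on its top and a dial on the robot's side. Origin: centre of its underside, on the bench. Axes: x away from the robot (within about 0.3 rad, its yaw), y to the left, z up.
- lamp_rocker (a joint): angle of the rocker, a black see-saw plate 51 mm long (along the box's x) and 30 mm wide on a pivot 20 mm beyond the box's centre and 75 mm above the bench. 0 = off (far half raised, near half down), 0.4 = on (far half down, hard stop). It has no spring: friction of about 3 N at the pad holds it wherever it is left. Starts at 0 to 0.04.
- rocker_pad (a point): point to press: top surface of the rocker's raised far half, 18 mm beyond the pivot, about 85 mm above the bench when off; sinks about 7 mm as the rocker tips to on. Turns with the rocker.
- path_unit: fixed white light-path unit, 100 (x) x 110 (y) x 72 mm high, with a low black round port on top (to 83 mm); a steel rod with a light metal knob sticks out of the side facing the robot. Origin: centre of its underside, on the bench. Axes: x away from the robot (within about 0.3 rad, its yaw), y to the left, z up.
- path_rod (a joint): how far the rod is pushed in, along the unit's +x (away from the robot), m. 0 = out, 0.020 = fully in (hard stop). No spring: friction of about 3 N holds it where it is left. Starts at 0 to 0.003.
- rod_knob (a point): centre of the knob's front face (towards the robot), 86 mm before the unit's centre when out, 50 mm above the bench. The knob is an upright disc 26 mm across and 12 mm thick on an 8 mm rod; between the knob and the unit's face are 24 mm when out. Axes as the unit's.
- console: fixed white console, 110 (x) x 200 (y) x 32 mm high, with three black keys side by side, 60 mm apart along y, each up to 12 mm before or beyond the middle line; which key is where varies. Origin: centre of its underside, on the bench. Axes: x away from the robot (within about 0.3 rad, its yaw), y to the left, z up.
- round_key (a joint): how far the round key (26 mm across) is pressed, downwards, m. 0 = up, 0.006 = fully down. Spring: about 1.5 N to start, 5 N fully down; returns by itself.
- round_key_top (a point): centre of the top of the round key, 46 mm above the bench when up. Axes as the console's.
- square_key (a joint): travel of the square key (23 x 23 mm), as for the round key. To be left alone.
- square_key_top (a point): centre of the top of the square key, 46 mm above the bench.
- long_key (a joint): travel of the long key (44 mm along the console's x, 13 mm wide), as for the round key. To be left alone.
- long_key_top (a point): centre of the top of the long key, 46 mm above the bench.
- well_plate: loose, to be left alone: clear multi-well plate, 85 x 127 x 20 mm. Origin: centre of its underside.
- media_bottle: loose, to be left alone: amber glass bottle, 64 mm across, 120 mm tall. Origin: centre of its underside.
- tube_rack: loose, to be left alone: white block with tube holes, 70 x 150 x 45 mm. Origin: centre of its underside.
- objective: loose, to be left alone: steel microscope objective standing on its wide end, 30 mm across, 46 mm tall. Origin: centre of its underside.
- stain_jar: loose, to be left alone: small glass jar with white lid, 32 mm across, 50 mm tall. Origin: centre of its underside.
- petri_dish: loose, to be left alone: clear closed dish, 57 mm across, 14 mm high. Origin: centre of its underside.
- marker_pen: loose, to be left alone: white pen with a black cap lying flat, about 130 x 14 x 14 mm. Origin: centre of its underside.
Things that resemble listed ones, but are neither listed nor needed, are in the scene too. What is shaped like the lamp_box but green or yellow is not meant. What is shaped like the path_unit but pink is not meant.

How it is judged (in metres and radians):
On the way, in this order (a step that is already met when the one before it is completed fails the run):
1. the lamp rocker is tipped to on (value of joint lamp_rocker above 0.34 rad and value of joint path_rod below 0.008 m), for 0.2 s.
2. the rod is pushed fully in, the lamp on (value of joint path_rod above 0.017 m and value of joint lamp_rocker above 0.34 rad), for 0.2 s.
3. the round key is pressed down, the lamp on and the rod in (all of step 2 and value of joint round_key above 0.0042 m), for 0.04 s.
At the end, for the whole second after the job is handed in: Rocker on (above 0.34 rad of 0.4), rod in (above 17 mm of 20), all three keys up (under 1.5 mm), each loose thing within 20 mm of where it started (all of step 2 and value of joint each of round_key, square_key, long_key below 0.0015 m and distance of each of well_plate, media_bottle, tube_rack, objective, stain_jar, petri_dish, marker_pen from where it was at the start of the episode below 0.02 m); the robot touches nothing.
It fails at once if the rod was pushed in while the lamp was off (value of joint path_rod above 0.008 m and value of joint lamp_rocker below 0.2 rad).
It fails at once if the round key was pressed before the lamp was on and the rod was in (value of joint round_key above 0.003 m and (value of joint lamp_rocker below 0.3 rad or value of joint path_rod below 0.014 m)).
It fails at once if the square or the long key was pressed (value of joint any of square_key, long_key above 0.003 m).
It fails at once if a loose thing was shifted by more than 20 mm, or picked up (distance of any of well_plate, media_bottle, tube_rack, objective, stain_jar, petri_dish, marker_pen from where it was at the start of the episode above 0.02 m or height (world z) of any of well_plate, media_bottle, tube_rack, objective, stain_jar, petri_dish, marker_pen above 0.012 m).
It fails at once if a loose thing was tipped over (angle between any of well_plate, media_bottle, tube_rack, objective, stain_jar, petri_dish, marker_pen's own z axis and vertical above 0.4 rad).
It also fails if it takes over 56 s, if anything falls off the work surface, if the arm or the gripper's body presses on something with over 40 N, if the wrist force passes 120 N, or if a joint passes its speed limit or range.

## Working session

There is one attempt and no reset: what is moved stays moved. The work goes in short steps, Python scripts to look and compute and a shell command to move; the robot and the scene stay as the last step left them, time stands still between calls to the robot, and variables do not carry over. Pictures are saved under pics/ and viewed, about 8 in all and at most 12, crops included, and the job is handed in when it is done.

```bash
mkdir -p pics; ls
cat > h.py <<'E'
import numpy as np, cv2, sys
from workcell import bot
from scipy.spatial.transform import Rotation as R
def snap(c,fn=None):
    o=bot.get_obs(); im=bot.camera(c)
    if fn: cv2.imwrite('pics/'+fn,im[:,:,::-1])
    return o,im
def T_tool(o): 
    T=np.eye(4);T[:3,:3]=R.from_euler('xyz',o['tcp_rot'],degrees=True).as_matrix();T[:3,3]=o['ee_pos'];return T
def campose(c,o):
    k=bot.get_calibration(c)
    P=np.array(k['pose']) if 'pose' in k else T_tool(o)@np.array(k['T_tool_cam'])
    return np.array(k['intrinsics']),P
def at_z(c,o,uv,z):
    K,P=campose(c,o); d=P[:3,:3]@np.linalg.solve(K,[uv[0],uv[1],1.]); p=P[:3,3]
    return p+d*(z-p[2])/d[2]
def proj(c,o,X):
    K,P=campose(c,o); x=K@(P[:3,:3].T@(np.array(X)-P[:3,3])); return x[:2]/x[2]
def totool(o,X):  # world point in tool axes, cm
    return T_tool(o)[:3,:3].T@(np.array(X)-o['ee_pos'])*100
E
python3 - <<'E'
from h import *
o,a=snap('top','top.png'); 
Z=dict(lamp_box=0,rocker_pad=.085,path_unit=0,rod_knob=.05,console=0,round_key_top=.046,square_key_top=.046,long_key_top=.046)
_,b=snap('scene','scene.png')
for c in('top','scene'):
  print(c,campose(c,o)[1][:3,3].round(2))
  for n,z in Z.items():
    print(n,[(np.round(m['uv']),round(m['confidence'],2),at_z(c,o,m['uv'],z)[:2].round(3)) for m in bot.mark_of(c,n)])
print(o)
E
```

```text
pics
top [0.4  0.02 1.33]
lamp_box [(array([243., 220.]), 0.72, array([0.524, 0.316])), (array([198., 165.]), 0.69, array([0.718, 0.475])), (array([179., 237.]), 0.66, array([0.469, 0.532]))]
rocker_pad [(array([171., 222.]), 0.74, array([0.513, 0.526])), (array([234., 204.]), 0.65, array([0.568, 0.325])), (array([192., 148.]), 0.64, array([0.756, 0.469]))]
path_unit [(array([420., 226.]), 0.85, array([ 0.498, -0.276])), (array([475., 235.]), 0.83, array([ 0.463, -0.457]))]
rod_knob [(array([429., 251.]), 0.61, array([ 0.413, -0.29 ])), (array([487., 261.]), 0.38, array([ 0.379, -0.471]))]
console [(array([336., 208.]), 0.59, array([0.56 , 0.001])), (array([245., 221.]), 0.44, array([0.521, 0.31 ]))]
round_key_top [(array([336., 204.]), 0.5, array([0.567, 0.003]))]
square_key_top [(array([316., 209.]), 0.41, array([0.551, 0.067]))]
long_key_top [(array([359., 202.]), 0.54, array([ 0.574, -0.073]))]
scene [ 1.08 -0.42  0.85]
lamp_box [(array([424., 138.]), 0.98, array([0.476, 0.523])), (array([468., 181.]), 0.78, array([0.707, 0.472])), (array([394., 168.]), 0.69, array([0.522, 0.33 ]
[... 885 characters left out ...]
ray([302., 225.]), 0.4, array([ 0.559, -0.063]))]
{'time': 0.0, 'q': array([-6.54300710e+01,  5.01094377e+00,  1.00338822e+01,  9.50995424e+01,
        5.52063984e-04,  9.00000114e+01]), 'qd': array([ 0.08507647,  0.07854515, -0.08577133, -0.05379545, -0.03117365,
        0.10542079]), 'joint_efforts': array([-1.56306920e-03, -5.20379806e+01,  4.64808476e+01,  1.58873422e-02,
       -8.74104467e-05,  6.65197007e-06]), 'ee_pos': array([ 0.22859757, -0.49998694,  0.23057945]), 'tcp_rot': array([-1.79923396e+02, -5.52048214e-04,  2.45699169e+01]), 'wrist_force': array([ 0.44902491, -0.13125904, -0.00308902]), 'torque': array([0.02595601, 0.02817401, 0.00843354]), 'opening': 0.08571758150214064}
```

View pics/top.png

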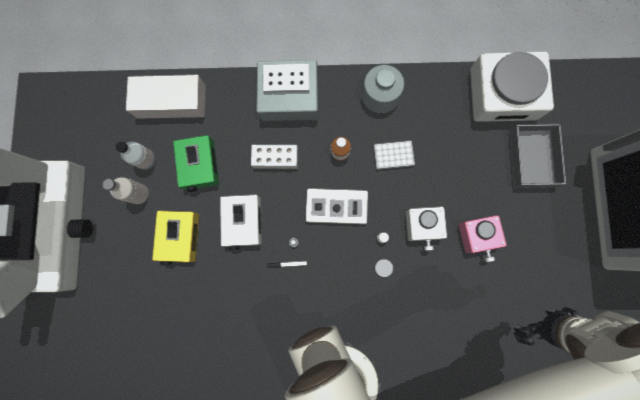

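View pics/scene.png

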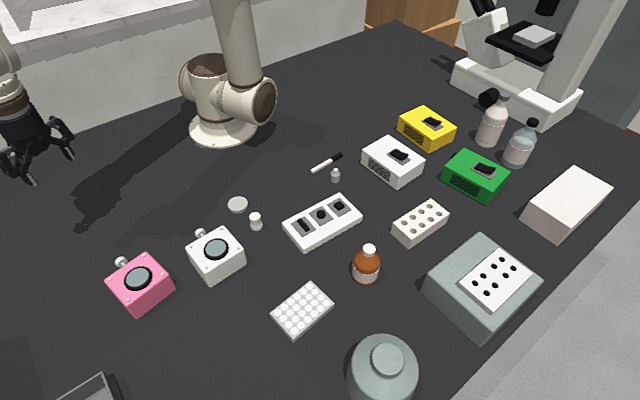

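White lamp box is at top px (240,220), the white path unit at (425,225), and the console at (336,207) with the round key in the middle. I'll shut the gripper and get the yaws.

```bash
python3 -m pendant '[[[0,0,0,0,0,0.12,0],[0,0,0,0,0,0.12,0],[0,0,0,0,0,0.12,0]]]' 40
python3 - <<'E'
from h import *
o=bot.get_obs(); print(o['tcp_rot'])
print(np.array(bot.get_calibration('wrist')['T_tool_cam']).round(3))
bot.camera('top')
for n,c,h in(('lamp_box',(240,220),.066),('path_unit',(425,225),.072),('console',(336,207),.032)):
  for m in bot.masks_of('top',n):
    e=m['extent']
    if abs((e[0]+e[2])/2-c[0])<25 and abs((e[1]+e[3])/2-c[1])<30:
      ct=max(cv2.findContours(m['pixels'].astype(np.uint8),0,1)[0],key=cv2.contourArea)
      b=cv2.boxPoints(cv2.minAreaRect(ct)); w=np.array([at_z('top',o,p,h)[:2] for p in b])
      d=w[1]-w[0]; a=np.degrees(np.arctan2(d[1],d[0])); print(n,m['confidence'],w.round(3).tolist(),'yaw',(a+45)%90-45,w.mean(0))
E
```

```text
time: 1.15
ee_pos: [0.2287, -0.5002, 0.2313]
tcp_rot: [180.0, -0.0, 3.4]
wrist_force: [-0.3, 0.8, 0.6]
opening: 0.0517
[ 1.79993836e+02 -4.86788213e-03  3.43789588e+00]
[[ 0.    -0.955 -0.295  0.076]
 [ 1.     0.001 -0.001  0.   ]
 [ 0.001 -0.295  0.955 -0.142]
 [ 0.     0.     0.     1.   ]]
lamp_box 0.71 [[0.426, 0.373], [0.601, 0.378], [0.598, 0.244], [0.425, 0.242]] yaw 1.4075950212397856 [0.5126289  0.30931842]
path_unit 0.57 [[0.547, -0.217], [0.552, -0.338], [0.446, -0.338], [0.441, -0.218]] yaw 2.381916638518277 [ 0.49646452 -0.27783589]
console 0.89 [[0.512, 0.103], [0.624, 0.099], [0.614, -0.102], [0.503, -0.095]] yaw -2.234570589780681 [0.56335013 0.00136185]
```

```bash
python3 -m pendant '[[[1.7,-3.6,0,0,0,0,0],[1.7,-3.6,0,0,0,0,0],[1.7,-3.6,0,0,0,0,0],[1.7,-3.6,0,0,0,0,0],[1.7,-3.6,0,0,0,0,0]]]'
python3 -m pendant '[[[1.7,-3.6,0,0,0,0,0],[1.7,-3.6,0,0,0,0,0],[1.7,-3.6,0,0,0,0,0],[1.7,-3.6,0,0,0,0,0],[1.7,-3.6,0,0,0,0,0]]]'
python3 -m pendant '[[[1.7,-3.6,0,0,0,0,0],[1.7,-3.6,0,0,0,0,0],[1.7,-3.6,0,0,0,0,0],[1.7,-3.6,0,0,0,0,0],[1.7,-3.6,0,0,0,0,0]]]'
python3 -m pendant '[[[1.7,-3.6,0,0,0,0,0],[1.7,-3.6,0,0,0,0,0],[1.7,-3.6,0,0,0,0,0],[1.7,-3.6,0,0,0,0,0],[1.7,-3.6,0,0,0,0,0]]]'
```

```text
time: 1.77
ee_pos: [0.2989, -0.3134, 0.2276]
tcp_rot: [-179.9, 0.1, 4.7]
wrist_force: [0.9, 0.2, -0.0]
opening: -0.0005
time: 2.18
ee_pos: [0.3677, -0.1175, 0.2286]
tcp_rot: [-180.0, -0.1, 5.8]
wrist_force: [0.9, -0.1, 0.6]
opening: -0.0001
time: 2.6
ee_pos: [0.4345, 0.0668, 0.2307]
tcp_rot: [-179.3, -0.4, 8.3]
wrist_force: [0.5, -0.7, 0.5]
opening: -0.0
time: 3.02
ee_pos: [0.5019, 0.1789, 0.2388]
tcp_rot: [-175.4, -0.5, 17.4]
wrist_force: [0.2, -0.2, -0.0]
opening: 0.0003
```

```bash
python3 -m pendant '[[[0,0,0,0,0,0,0]]]'; python3 -c "
from h import *
o=bot.get_obs();print(o['q'].round(1),o['qd'].round(1));r=R.from_euler('xyz',o['tcp_rot'],degrees=True)
t=R.from_euler('xyz',[180,0,4],degrees=True);print((r.inv()*t).as_rotvec(),totool(o,[.56,.32,.22]))"
```

```text
time: 3.1
ee_pos: [0.5033, 0.1819, 0.2381]
tcp_rot: [-175.3, -0.5, 17.9]
wrist_force: [1.2, -0.2, -0.4]
opening: 0.0
[ 17.4   2.5   8.2  95.2   4.7 179.5] [-0.8 -1.1 -1.5  1.3 -1.5 -3.1]
[-0.08296754  0.00151976  0.24270187] [  9.61828689 -11.20657469   2.81967661]
```

Joint 6 hit its range (q6 = q1+180−yaw), so I'll use yaw ≈ 90 throughout.

```bash
python3 -m pendant '[[[0,0,0,-0.083,0,0,0],[0,0,0,0,0,-0.124,0],[0,0,0,0,0,-0.124,0],[0,0,0,0,0,-0.124,0],[0,0,0,0,0,-0.124,0]]]'
python3 -m pendant '[[[0,0,0,0,0,-0.124,0],[0,0,0,0,0,-0.124,0],[0,0,0,0,0,-0.124,0],[0,0,0,0,0,-0.124,0],[0,0,0,0,0,-0.124,0]]]'
python3 -m pendant '[[[0,0,0,0,0,-0.12,0],[0,0,0,0,0,-0.06,0],[0,0,0,0,0,0,0]]]'
python3 -c "
from h import *
o=bot.get_obs();print(o['q'].round(1),totool(o,[.57,.32,.22]));r=R.from_euler('xyz',o['tcp_rot'],degrees=True)
t=R.from_euler('xyz',[180,0,90],degrees=True);print((r.inv()*t).as_rotvec())"
```

```text
time: 3.52
ee_pos: [0.5068, 0.1736, 0.237]
tcp_rot: [179.9, -0.4, 47.9]
wrist_force: [0.4, 1.2, -0.6]
opening: -0.0003
time: 3.93
ee_pos: [0.5061, 0.1725, 0.2372]
tcp_rot: [179.7, -0.2, 83.7]
wrist_force: [0.1, -0.3, -0.6]
opening: -0.0002
time: 4.18
ee_pos: [0.5057, 0.1717, 0.2374]
tcp_rot: [179.7, -0.1, 95.3]
wrist_force: [-0.2, -0.5, 0.1]
opening: -0.0002
[1.870e+01 2.600e+00 8.200e+00 9.530e+01 1.000e-01 1.034e+02] [14.17239911  7.75769481  1.81499324]
[ 0.00553192 -0.0026621   0.09240309]
```

```bash
python3 -m pendant '[[[3.5,1.9,0.4,0,0,0.03,0],[3.5,1.9,0.4,0,0,0.03,0],[3.5,1.9,0.4,0,0,0.03,0],[3.5,1.9,0.4,0,0,0,0],[0,0,0,0,0,0,0]]]'
python3 - <<'E'
from h import *
o,a=snap('wrist','w1.png'); print(o['ee_pos'],o['tcp_rot'],o['q'].round(1))
for n,z in(('lamp_box',0),('rocker_pad',.085)):
    print(n,[(np.round(m['uv']),round(m['confidence'],2),at_z('wrist',o,m['uv'],z)[:2].round(3)) for m in bot.mark_of('wrist',n)])
for m in bot.masks_of('wrist','lamp_rocker'): print('rk',m['extent'],m['confidence'])
E
```

```text
time: 4.6
ee_pos: [0.5775, 0.3178, 0.2212]
tcp_rot: [179.6, -0.1, 89.7]
wrist_force: [0.5, -0.6, -1.8]
opening: 0.0001
[0.57753694 0.31784036 0.22117075] [ 1.79629303e+02 -1.10600293e-01  8.96582357e+01] [ 2.890e+01  2.020e+01  2.690e+01  9.630e+01 -1.000e-01  1.192e+02]
lamp_box [(array([263., 173.]), 0.83, array([0.519, 0.317])), (array([464.,  10.]), 0.65, array([0.716, 0.471]))]
rocker_pad [(array([293., 196.]), 0.7, array([0.556, 0.315]))]
rk [241.4, 172.7, 307.2, 211.2] 0.59
rk [496.0, 2.9, 545.4, 11.3] 0.53
```

View pics/w1.png

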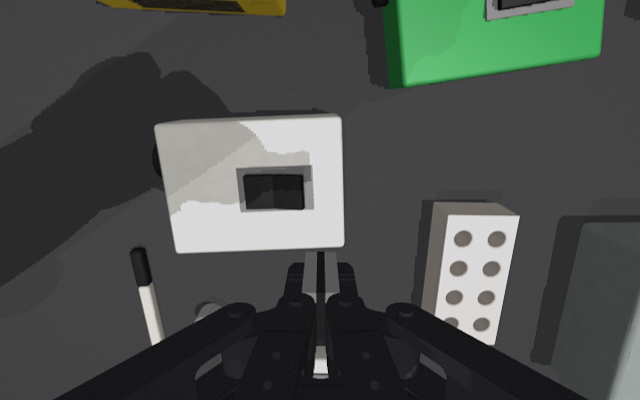

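Run:
```python
from h import *
o=bot.get_obs()
print('tcp',proj('wrist',o,o['ee_pos']))
for uv,z in(((304.5,192),.0865),((244,191),.0764),((275,191),.0815)): print(at_z('wrist',o,uv,z).round(4))
c=np.array([at_z('wrist',o,uv,.066) for uv in((158,123),(342,115),(344,246),(177,252))])[:,:2]
print(c.round(3),c.mean(0)); 
for i,j in((0,1),(3,2)): d=c[j]-c[i]; print(np.hypot(*d),np.degrees(np.arctan2(d[1],d[0])))
```

```text
tcp [318.69436691 269.69805715]
[0.5647 0.3118 0.0865]
[0.5115 0.3106 0.0764]
[0.5392 0.3117 0.0815]
[[0.441 0.369]
 [0.597 0.374]
 [0.6   0.253]
 [0.441 0.249]] [0.51989151 0.31091054]
0.156790284733883 1.9233667809051014
0.15915997791669764 1.4767601346476578
```

```bash
python3 -m pendant '[[[-0.6,-1.5,3,0,0,0,0],[0,0,3.5,0,0,0,0],[0,0,3,0,0,0,0],[0,0,2,0,0,0,0],[0,0,0,0,0,0,0]]]'
python3 -c "
from h import *
o=bot.get_obs();print(totool(o,[.5625,.312,.095]))"
```

```text
time: 5.22
ee_pos: [0.563, 0.302, 0.1185]
tcp_rot: [178.5, -0.6, 89.2]
wrist_force: [-1.2, -0.4, -0.8]
opening: -0.0
[ 0.97529683 -0.12488037  2.36177547]
```

```bash
python3 -m pendant '[[[1.0,-0.1,1.5,0.02,0,0,0],[0,0,1.0,0,0,0,0],[0,0,0.5,0,0,0,0],[0,0,0.5,0,0,0,0],[0,0,0.5,0,0,0,0]]]'
python3 -m pendant '[[[0,0,0.4,0,0,0,0],[0,0,0.4,0,0,0,0],[0,0,0.4,0,0,0,0]]]'
```

```text
time: 5.63
ee_pos: [0.5643, 0.3091, 0.0872]
tcp_rot: [179.0, -0.9, 89.0]
wrist_force: [0.2, 0.2, 0.4]
opening: -0.0003
time: 5.88
ee_pos: [0.5669, 0.3092, 0.0784]
tcp_rot: [178.6, -1.1, 89.0]
wrist_force: [-0.3, -1.0, 3.2]
opening: -0.0001
```

```bash
python3 -m pendant '[[[0,-0.5,0.3,0.02,0.015,0,0],[0,0,0.4,0,0,0,0],[0,0,0.4,0,0,0,0],[0,0,0.4,0,0,0,0]]]'
python3 -m pendant '[[[0,0,0.4,0,0,0,0],[0,0,0.4,0,0,0,0]]]'
```

```text
time: 6.22
ee_pos: [0.565, 0.31, 0.0769]
tcp_rot: [179.1, -2.4, 88.9]
wrist_force: [-10.4, -7.6, 27.9]
opening: -0.0002
time: 6.38
ee_pos: [0.565, 0.31, 0.077]
tcp_rot: [178.8, -2.6, 88.9]
wrist_force: [-9.5, -7.3, 29.3]
opening: 0.0001
```

```bash
python3 -m pendant '[[[0,0,-3,0,0,0,0],[0,0,-4,0,0,0,0],[0,0,-4,0,0,0,0],[0,0,-4,0,0,0,0],[0,0,0,0,0,0,0]]]'
python3 - <<'E'
from h import *
o,a=snap('wrist'); print(o['ee_pos'],o['tcp_rot'])
cv2.imwrite('pics/w2.png',cv2.resize(a[100:280,140:400,::-1],None,fx=3,fy=3))
r=R.from_euler('xyz',o['tcp_rot'],degrees=True)
t=R.from_euler('xyz',[180,0,90],degrees=True);print((r.inv()*t).as_rotvec())
E
```

```text
time: 6.8
ee_pos: [0.5575, 0.3017, 0.23]
tcp_rot: [179.4, -2.5, 89.0]
wrist_force: [2.0, 0.3, 1.6]
opening: -0.0002
[0.55752442 0.30172683 0.23000981] [179.43232757  -2.53216581  88.96969474]
[ 0.01030323 -0.04410403 -0.01819808]
```

View pics/w2.png

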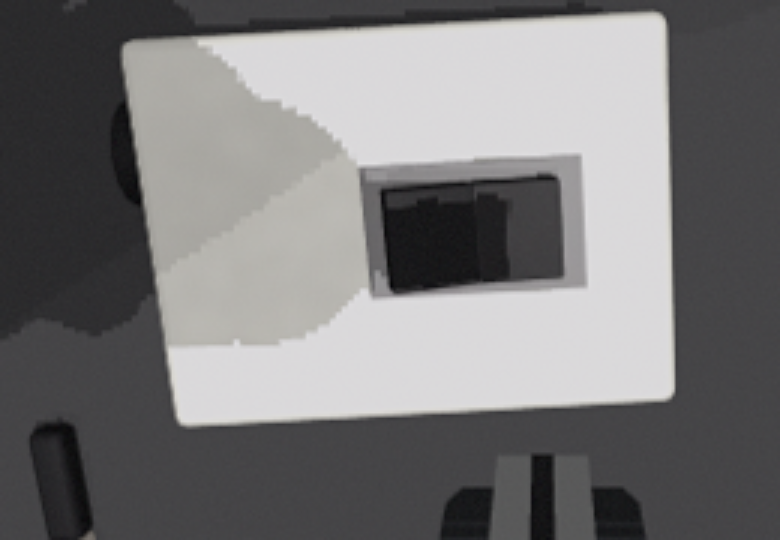

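Rocker tipped: the near half is now raised, and the hard stop at z≈77 mm with 28 N matches the geometry. On to the path unit.

```bash
python3 -m pendant '[[[-3.4,-1.1,0,0.01,-0.044,-0.018,0],[-3.7,-1.15,0,0,0,0,0],[-3.7,-1.15,0,0,0,0,0],[-3.7,-1.15,0,0,0,0,0],[-3.7,-1.15,0,0,0,0,0]]]'
python3 -m pendant '[[[-3.7,-1.15,0,0,0,0,0],[-3.7,-1.15,0,0,0,0,0],[-3.7,-1.15,0,0,0,0,0],[-3.7,-1.15,0,0,0,0,0],[-3.7,-1.15,0,0,0,0,0]]]'
python3 -m pendant '[[[-3.7,-1.15,0,0,0,0,0],[-3.7,-1.15,0,0,0,0,0],[-3.7,-1.15,0,0,0,0,0],[0,0,0,0,0,0,0]]]'
python3 -c "
from h import *
o=bot.get_obs();print(o['q'].round(1),totool(o,[.38,-.32,.22]));r=R.from_euler('xyz',o['tcp_rot'],degrees=True)
t=R.from_euler('xyz',[180,0,90],degrees=True);print((r.inv()*t).as_rotvec())"
```

```text
time: 7.27
ee_pos: [0.4969, 0.1204, 0.2169]
tcp_rot: [-179.2, 0.1, 90.6]
wrist_force: [0.6, -0.8, 0.5]
opening: 0.0
time: 7.68
ee_pos: [0.4338, -0.0716, 0.2104]
tcp_rot: [-178.6, -0.1, 90.8]
wrist_force: [1.0, -0.9, -0.4]
opening: -0.0001
time: 8.02
ee_pos: [0.394, -0.1912, 0.2056]
tcp_rot: [-178.2, -0.3, 90.5]
wrist_force: [0.4, 0.9, -0.8]
opening: 0.0001
[-25.6  -8.9  -6.3  94.4  -0.5  63.9] [-12.85393454  -1.56721027  -1.46373426]
[-0.0318925  -0.00566942  0.00967743]
```

```bash
python3 -m pendant '[[[-3.2,-0.6,-0.5,-0.032,0,0.01,0],[-3.2,-0.6,-0.5,0,0,0,0],[-3.2,-0.6,0,0,0,0,0],[0,0,0,0,0,0,0],[0,0,0,0,0,0,0]]]'
python3 - <<'E'
from h import *
o,a=snap('wrist','w3.png'); print(o['ee_pos'],o['tcp_rot'])
for n,z in(('path_unit',0),('rod_knob',.05),('stain_jar',0),('petri_dish',0)):
    print(n,[(np.round(m['uv']),round(m['confidence'],2),at_z('wrist',o,m['uv'],z)[:2].round(3)) for m in bot.mark_of('wrist',n)])
E
```

```text
time: 8.43
ee_pos: [0.3727, -0.2905, 0.2083]
tcp_rot: [-179.7, -0.9, 89.8]
wrist_force: [-0.4, 1.3, 0.7]
opening: -0.0003
[ 0.37268496 -0.29048467  0.20827912] [-179.6943133    -0.85986879   89.80285155]
path_unit [(array([446., 170.]), 0.58, array([ 0.502, -0.283]))]
rod_knob [(array([372., 182.]), 0.79, array([ 0.419, -0.285]))]
stain_jar [(array([416.,  22.]), 0.64, array([ 0.461, -0.147]))]
petri_dish [(array([309.,  28.]), 0.93, array([ 0.362, -0.151]))]
```

View pics/w3.png

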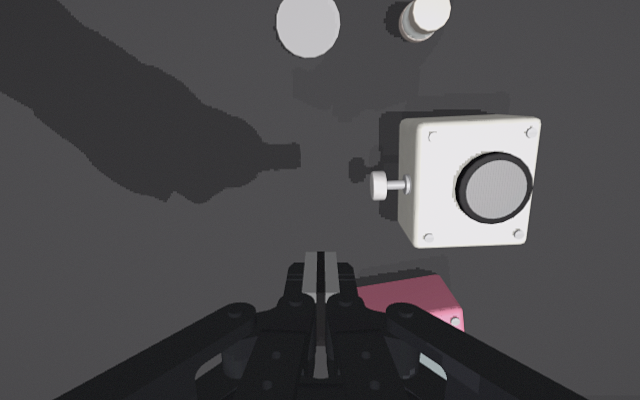

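Run:
```python
from h import *
o=bot.get_obs()
print(at_z('wrist',o,(370.5,185),.05),at_z('wrist',o,(378,185),.05))
s=np.array([at_z('wrist',o,uv,.072)[:2] for uv in((433,136),(531,132),(518,234),(429,238))]); print(s.round(3),s.mean(0))
for i,j in((0,1),(3,2)): d=s[j]-s[i]; print(np.hypot(*d),np.degrees(np.arctan2(d[1],d[0])))
for i,j in((3,0),(2,1)): d=s[j]-s[i]; print(np.hypot(*d),np.degrees(np.arctan2(d[1],d[0]))-90)
```

```text
[ 0.41884209 -0.28674221  0.05      ] [ 0.42556356 -0.28673108  0.05      ]
[[ 0.464 -0.241]
 [ 0.541 -0.238]
 [ 0.545 -0.325]
 [ 0.468 -0.329]] [ 0.50468987 -0.28327896]
0.07760288047439068 2.379785824962255
0.07671399546110573 2.906364627730723
0.0875167662871331 3.015659411038513
0.08680638014128937 2.4320108988911926
```

```bash
python3 -m pendant '[[[0,0,0,0,0,0.124,0],[0,0,0,0,0,0.124,0],[0,0,0,0,0,0.124,0],[0,0,0,0,0,0.124,0],[0,0,0,0,0,0.124,0]]]'
python3 -m pendant '[[[0,0,0,0,0,0.124,0],[0,0,0,0,0,0.124,0],[0,0,0,0,0,0.124,0],[0,0,0,0,0,0.124,0],[0,0,0,0,0,0.124,0]]]'
python3 -m pendant '[[[0,0,0,0,0,0.124,0],[0,0,0,0,0,0.124,0],[0,0,0,0,0,0.05,0],[0,0,0,0,0,0,0]]]'
python3 -c "
from h import *
o=bot.get_obs();print(o['q'].round(1),totool(o,[.375,-.288,.045]));r=R.from_euler('xyz',o['tcp_rot'],degrees=True)
t=R.from_euler('xyz',[180,0,2.7],degrees=True);print((r.inv()*t).as_rotvec())"
```

```text
time: 9.1
ee_pos: [0.3757, -0.2842, 0.2099]
tcp_rot: [-179.4, -0.5, 54.3]
wrist_force: [1.0, 0.9, 0.0]
opening: 0.0001
time: 9.52
ee_pos: [0.3779, -0.2792, 0.2108]
tcp_rot: [-179.3, -0.2, 18.5]
wrist_force: [-0.8, 0.5, 1.1]
opening: -0.0001
time: 9.85
ee_pos: [0.3796, -0.2752, 0.2114]
tcp_rot: [-179.3, -0.0, 0.9]
wrist_force: [-0.5, -0.1, -0.5]
opening: 0.0002
[-36.3  -6.   -3.1  93.4   0.6 142.8] [-0.48882144  1.48347587 16.62698308]
[-0.01292688 -0.00058937 -0.03149123]
```

```bash
python3 -m pendant '[[[-0.5,1.2,2.5,-0.013,0,-0.03,0],[0,0,3.5,0,0,0,0],[0,0,3.5,0,0,0,0],[0,0,3.5,0,0,0,0],[0,0,2,0,0,0,0]]]'
python3 -c "
from h import *
o=bot.get_obs();print(totool(o,[.40,-.2875,.045]));r=R.from_euler('xyz',o['tcp_rot'],degrees=True)
t=R.from_euler('xyz',[180,0,2.7],degrees=True);print((r.inv()*t).as_rotvec())"
```

```text
time: 10.27
ee_pos: [0.3798, -0.2864, 0.0626]
tcp_rot: [179.5, -0.7, 3.7]
wrist_force: [-0.0, -0.9, -0.7]
opening: 0.0002
[1.98838871 0.22784343 1.78572932]
[ 0.00911103 -0.01151214  0.01770683]
```

```bash
python3 -m pendant '[[[0,0.15,1.5,0.01,-0.01,0.018,0],[0.8,0,0.2,0,0,0,0],[0.8,0,0,0,0,0,0],[0.5,0,0,0,0,0,0],[0,0,0,0,0,0,0]]]'
python3 -c "
from h import *
o=bot.get_obs();print(totool(o,[.42,-.2875,.045]));r=R.from_euler('xyz',o['tcp_rot'],degrees=True)
t=R.from_euler('xyz',[180,0,2.7],degrees=True);print((r.inv()*t).as_rotvec())"
```

```text
time: 10.68
ee_pos: [0.4031, -0.2843, 0.0427]
tcp_rot: [-179.7, 0.1, 3.1]
wrist_force: [-0.5, -0.2, -0.1]
opening: -0.0002
[ 1.67075895  0.40925888 -0.23485743]
[-0.00459834  0.00211418  0.00628648]
```

Now push, slowly.

```bash
python3 -m pendant '[[[0.3,0.35,-0.2,0,0,0,0],[0.5,0,0,0,0,0,0],[0.5,0,0,0,0,0,0],[0.5,0,0,0,0,0,0],[0.5,0,0,0,0,0,0]]]'
python3 -m pendant '[[[0.4,0,0,0,0,0,0],[0.4,0,0,0,0,0,0],[0.4,0,0,0,0,0,0]]]'
```

```text
time: 11.1
ee_pos: [0.4243, -0.2874, 0.0473]
tcp_rot: [-179.8, 0.6, 3.0]
wrist_force: [-45.4, -4.3, 21.3]
opening: 0.0003
time: 11.35
ee_pos: [0.4238, -0.2875, 0.0477]
tcp_rot: [-179.9, 2.3, 2.7]
wrist_force: [-28.1, -1.4, 11.7]
opening: 0.0001
```

```bash
python3 -m pendant '[[[-2,0,0,0,-0.03,0,0],[-2,0,0,0,0,0,0],[0,0,-3.5,0,0,0,0],[0,0,-3.5,0,0,0,0],[-3,0,-3.5,0,0,0,0]]]'
python3 -m pendant '[[[-3.5,0,-3.5,0,0,0,0],[-3,0,-2,0,0,0,0],[0,0,0,0,0,0,0]]]'
python3 - <<'E'
from h import *
o,a=snap('wrist','w4.png'); print(o['ee_pos'],o['tcp_rot'])
for n,z in(('path_unit',0),('rod_knob',.05)):
    print(n,[(np.round(m['uv']),round(m['confidence'],2),at_z('wrist',o,m['uv'],z)[:2].round(3)) for m in bot.mark_of('wrist',n)])
E
```

```text
time: 11.77
ee_pos: [0.3616, -0.2876, 0.1473]
tcp_rot: [-179.4, 4.8, 2.8]
wrist_force: [0.6, -1.0, -0.1]
opening: 0.0002
time: 12.02
ee_pos: [0.3052, -0.292, 0.2124]
tcp_rot: [-179.8, 4.3, 2.8]
wrist_force: [-0.5, 0.3, 0.0]
opening: 0.0002
[ 0.30524462 -0.29201256  0.2123823 ] [-179.82257874    4.31755349    2.80937295]
path_unit []
rod_knob [(array([552.,  96.]), 0.81, array([ 0.379, -0.479])), (array([324.,   4.]), 0.49, array([ 0.436, -0.288]))]
```

View pics/w4.png

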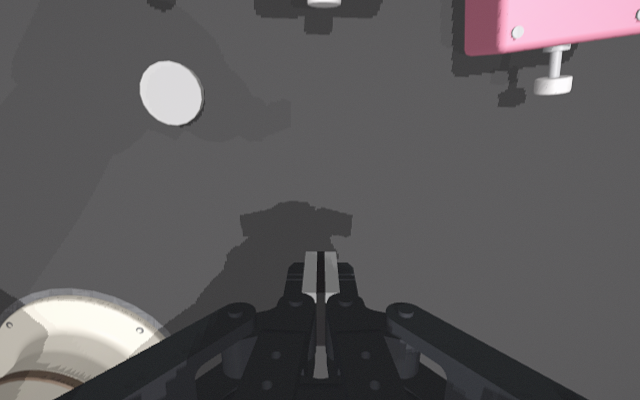

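```bash
python3 -m pendant '[[[2.8,0,0,0,0.075,0,0],[3,0,0,0,0,0,0],[3,0,0,0,0,0,0],[0,0,0,0,0,0,0],[0,0,0,0,0,0,0]]]'
python3 - <<'E'
from h import *
o,a=snap('wrist'); print(o['ee_pos'],o['tcp_rot'])
for n,z in(('path_unit',0),('rod_knob',.05)):
    print(n,[(np.round(m['uv']),round(m['confidence'],2),at_z('wrist',o,m['uv'],z)[:2].round(3)) for m in bot.mark_of('wrist',n)])
cv2.imwrite('pics/w5.png',cv2.resize(a[0:200,200:440,::-1],None,fx=3,fy=3))
E
```

```text
time: 12.58
ee_pos: [0.4018, -0.2852, 0.1971]
tcp_rot: [-179.2, 0.3, 2.9]
wrist_force: [-0.7, 0.2, -0.1]
opening: -0.0001
[ 0.40178641 -0.28518716  0.19712991] [-179.2264363     0.26898619    2.89350016]
path_unit [(array([511., 120.]), 0.9, array([ 0.465, -0.46 ])), (array([326.,  68.]), 0.66, array([ 0.502, -0.283]))]
rod_knob [(array([331., 148.]), 0.77, array([ 0.437, -0.29 ])), (array([540., 224.]), 0.58, array([ 0.38 , -0.479]))]
```

View pics/w5.png

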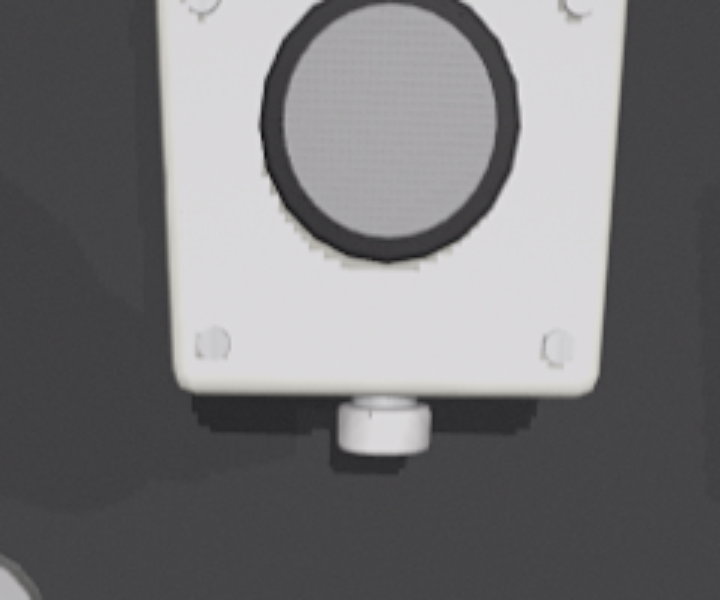

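Run:
```python
from h import *
o=bot.get_obs(); f=lambda p: ((p-[200,0])*3).round(1)
c=np.array([.5045,-.2833,0]); u=np.array([np.cos(.047),np.sin(.047),0])
for t in(.014,.017,.02):
  k=c-u*(.086-t); print(t,[f(proj('wrist',o,k+[0,0,z])) for z in(.037,.05,.063)],'back top',f(proj('wrist',o,k+u*.012+[0,0,.063])))
print('edge',f(proj('wrist',o,c-u*.05+[0,0,.072])),'screws',[f(proj('wrist',o,[x,y,.072])) for x,y in((.464,-.241),(.468,-.329))])
```

```text
0.014 [array([378. , 446.6]), array([378. , 453.5]), array([378.1, 460.9])] back top [378.4 415.6]
0.017 [array([378. , 436.2]), array([378.1, 442.7]), array([378.2, 449.7])] back top [378.5 404.1]
0.02 [array([378.1, 425.8]), array([378.2, 431.8]), array([378.3, 438.4])] back top [378.6 392.4]
edge [378.8 379.8] screws [array([202.4, 332.1]), array([555.7, 333.7])]
```

Rod fully in: the ~12 px bias cancels against the screws, giving about 19.5–20 mm, and it met a hard stop. Now the round key.

```bash
python3 -m pendant '[[[0,0,0,0,0,-0.1,0],[0,0,0,0,0,-0.1,0],[0,0,0,0,0,-0.1,0],[2.7,-2.3,0,0,0,0,0],[2.7,-2.4,0,0,0,0,0]]]'
python3 -m pendant '[[[2.7,-2.4,0,0,0,0,0],[2.7,-2.4,0,0,0,0,0],[2.7,-2.4,0,0,0,0,0],[2.7,-2.4,0,0,0,0,0],[2.7,-2.4,0,0,0,0,0]]]'
python3 -c "
from h import *
o=bot.get_obs();print(o['q'].round(1),totool(o,[.56,0,.20]));r=R.from_euler('xyz',o['tcp_rot'],degrees=True)
t=R.from_euler('xyz',[180,0,20],degrees=True);print((r.inv()*t).as_rotvec())"
```

```text
time: 13.15
ee_pos: [0.4303, -0.2258, 0.1978]
tcp_rot: [-179.2, 0.1, 20.4]
wrist_force: [0.9, -0.2, 0.5]
opening: 0.0
time: 13.57
ee_pos: [0.5146, -0.0619, 0.2001]
tcp_rot: [-179.3, 0.0, 20.0]
wrist_force: [0.3, -0.7, 0.2]
opening: 0.0002
[ -7.2   0.4   1.9  91.8   0.6 152.8] [ 6.37901354 -4.26873137  0.0530352 ]
[-0.01158847  0.00040738 -0.00025443]
```

```bash
python3 -m pendant '[[[2.2,-2,0,-0.012,0,0,0],[2.2,-2,0,0,0,0,0],[0,0,0,0,0,0,0],[0,0,0,0,0,0,0]]]'
python3 - <<'E'
from h import *
o,a=snap('wrist','w6.png'); print(o['ee_pos'],o['tcp_rot'])
for n,z in(('console',0),('round_key_top',.046),('square_key_top',.046),('long_key_top',.046)):
    print(n,[(np.round(m['uv']),round(m['confidence'],2),at_z('wrist',o,m['uv'],z)[:2].round(3)) for m in bot.mark_of('wrist',n)])
E
```

```text
time: 13.9
ee_pos: [0.5437, -0.002, 0.2]
tcp_rot: [180.0, -0.0, 20.2]
wrist_force: [0.1, -0.1, 0.5]
opening: 0.0002
[ 0.5436797  -0.00198939  0.20002583] [ 1.79980017e+02 -3.43960776e-02  2.02212243e+01]
console []
round_key_top [(array([323., 168.]), 0.96, array([0.561, 0.002])), (array([157., 211.]), 0.75, array([0.472, 0.128]))]
square_key_top [(array([256., 140.]), 0.72, array([0.564, 0.063])), (array([388., 194.]), 0.25, array([ 0.559, -0.061]))]
long_key_top [(array([388., 194.]), 0.98, array([ 0.559, -0.061]))]
```

View pics/w6.png

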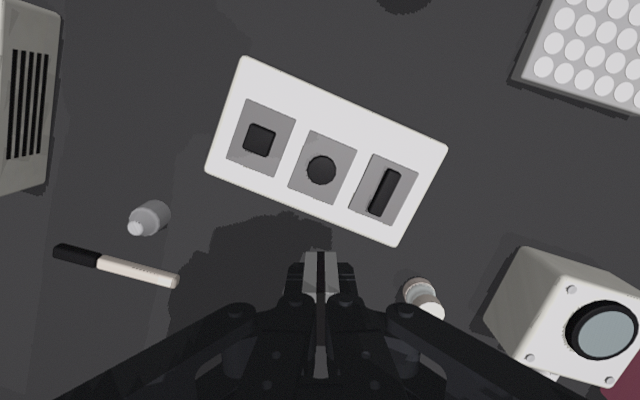

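```bash
python3 -m pendant '[[[1.9,0.2,2.5,0,0,0,0],[0,0,3.5,0,0,0,0],[0,0,3,0,0,0,0],[0,0,2.5,0,0,0,0],[0,0,1.5,0,0,0,0]]]'
python3 -c "
from h import *
o=bot.get_obs();print(totool(o,[.562,.002,.046]));r=R.from_euler('xyz',o['tcp_rot'],degrees=True)
t=R.from_euler('xyz',[180,0,20],degrees=True);print((r.inv()*t).as_rotvec())"
```

```text
time: 14.57
ee_pos: [0.565, -0.0047, 0.0722]
tcp_rot: [179.7, -0.7, 19.6]
wrist_force: [-0.9, 0.5, -0.4]
opening: 0.0001
[-0.09410547 -0.74778428  2.61040715]
[ 0.00502723 -0.01237779 -0.0074936 ]
```

```bash
python3 -m pendant '[[[-0.1,-0.7,1.0,0,-0.01,0,0],[0,0,0.8,0,0,0,0],[0,0,0.4,0,0,0,0],[0,0,0.4,0,0,0,0],[0,0,0.4,0,0,0,0]]]'
python3 -m pendant '[[[0,0,0.4,0,0,0,0],[0,0,0.4,0,0,0,0],[0,0,0.4,0,0,0,0]]]'
```

```text
time: 14.98
ee_pos: [0.5597, -0.0007, 0.0396]
tcp_rot: [179.8, 0.1, 19.3]
wrist_force: [-7.1, 0.5, 30.0]
opening: 0.0002
time: 15.23
ee_pos: [0.5598, -0.0007, 0.0397]
tcp_rot: [179.7, -0.3, 19.3]
wrist_force: [-16.0, 1.5, 26.0]
opening: 0.0003
```

Bottomed at z = 39.7 mm (46−6, hard stop). Lift and check.

```bash
python3 -m pendant '[[[0,0,-2,0,0,0,0],[0,0,-3.5,0,0,0,0],[0,0,-3.5,0,0,0,0],[0,0,-3.5,0,0,0,0],[0,0,-3.5,0,0,0,0]]]'
python3 -m pendant '[[[-2,0,0,0,0,0,0],[0,0,0,0,0,0,0],[0,0,0,0,0,0,0]]]'
python3 - <<'E'
from h import *
o,a=snap('wrist'); print(o['ee_pos'],o['wrist_force'].round(1))
for n in('round_key_top','square_key_top','long_key_top'):
    print(n,[(np.round(m['uv']),round(m['confidence'],2),at_z('wrist',o,m['uv'],.046)[:2].round(3)) for m in bot.mark_of('wrist',n)])
_,b=snap('scene'); z=np.vstack([cv2.resize(a[:,:,::-1],(480,300)),cv2.resize(b[120:300,90:480,::-1],(624,288))[:, :480]])
z=np.zeros((590,640,3),np.uint8);z[:300,:480]=cv2.resize(a[:,:,::-1],(480,300));z[302:590,:624]=cv2.resize(b[120:300,90:480,::-1],(624,288));cv2.imwrite('pics/f.png',z)
E
```

```text
time: 15.65
ee_pos: [0.5564, -0.0005, 0.2035]
tcp_rot: [179.7, -0.1, 19.3]
wrist_force: [0.0, -0.5, 0.0]
opening: 0.0002
time: 15.9
ee_pos: [0.542, -0.0074, 0.2169]
tcp_rot: [179.3, -1.2, 19.3]
wrist_force: [0.9, 0.7, -0.6]
opening: 0.0001
[ 0.54204999 -0.00743304  0.21688348] [ 0.9  0.7 -0.6]
round_key_top [(array([314., 166.]), 0.63, array([0.559, 0.002]))]
square_key_top [(array([257., 140.]), 0.74, array([0.565, 0.059]))]
long_key_top [(array([374., 188.]), 0.96, array([ 0.557, -0.058]))]
```

View pics/f.png

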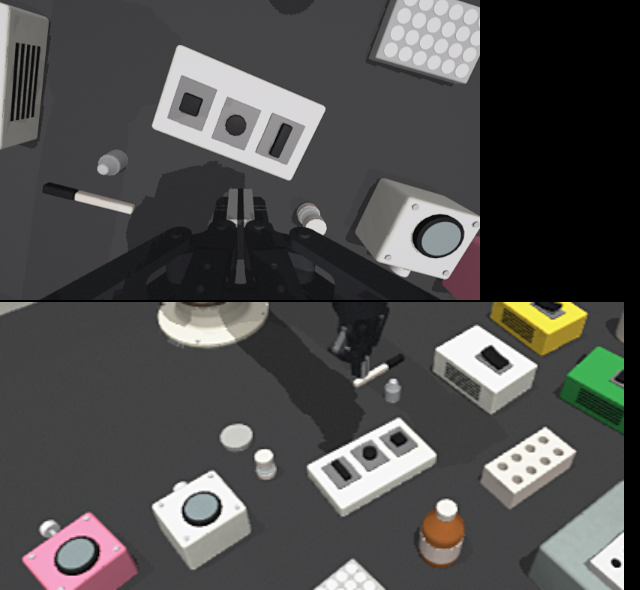

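```bash
python3 -c "
from workcell import bot
print(bot.job_done())"
```

```text
the job is handed in; nothing more can be done
None
```

I completed all three steps in order with the closed fingertips and handed the job in at about 16 s of robot time. The hand-in reports no verdict, so what follows is from my own checks.

- **Rocker:** I pressed it to a hard stop at a tip height of 77 mm with about 28 N. The close-up afterwards showed the near half raised.
- **Rod:** I pushed it to a hard stop at about 45 N wrist force. The raw knob position suggested only 17–18 mm of travel. Correcting for an image offset seen on the unit's screws put it at about 19.5–20 mm, which agrees with the stop.
- **Round key:** I pressed it until it stopped at 39.7 mm (46 mm minus the 6 mm travel), then lifted off. It looked up in the last picture, though I did not measure its height. I did not touch the square or long keys.
- **Scene:** In the final pictures the loose things in view look upright and where they were. The arm was clear at 0.217 m, with contact force about zero.

On the way to the lamp box, joint 6 came to within half a degree of its range limit and the arm slowed and tilted. I turned the wrist by about 80 degrees and carried on. Joint 6 stayed within its range, and nothing was touched there.

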